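# Lower the cell stack with the lift's release valve

## Task

The electrolyser cell stack stands raised on a small hydraulic lift. Swing the red safety stop right out from under it, then crack the yellow release valve open only as far as it takes for the stack to sink slowly, never faster than about 35 mm a second, until it sits on its four rests, without touching the stack. Then turn the valve lever back gently until it is fully shut against its brass pin, not straining the pin, let go, and leave everything else on the bench where it is.

Things in the scene. Friction and masses are not known exactly. Their poses are not given: they have to be found in the camera images.
- lift: The lift: a white board 180 (x) by 480 (y) by 15 mm fixed to the bench, with a blue hydraulic cylinder in its middle. Origin: centre of the board's underside; x away from the robot, y to the left along the board, z up. Its position and yaw (up to 15 degrees either way) change each time. The valve stands at its left (+y) end, the safety stop at its right (-y) end. Everything else on it is given in this frame.
- stack: The load: a steel and black cell stack, 130 by 130 by 50 mm (bolts and ports to 64 mm) with the ram below it, about 3 kg (varies by a third), straight above the lift's origin; it only moves up and down. Origin: centre of its underside. It starts 35 to 55 mm above its rests; on the rests its underside is 85 mm above the bench. It must not be touched.
- stack_bottom (a point): The centre of the stack's underside: 85 mm above the bench when down on the rests.
- stop_tip (a point): Safety stop: a red bar 20 mm wide, 16 mm high (91 to 107 mm above the bench), turning about a vertical column. This point is the tip of the bar, 120 mm from the column axis. At the start it lies under the stack (in the lift's frame at y = -45 mm) and blocks the last 22 mm of descent; it is clear when its y is below -85 mm, and a hard limit comes at 86 degrees of swing.
- stop_pivot (a point): The safety stop's column axis at the height of the bar, at x = 0, y = -165 mm in the lift's frame. The bar swings clockwise seen from above: tip away from the robot (+x), handle towards the robot (-x). It turns stiffly (0.1 Nm, about 2 N at the handle) and stays where it is left.
- stop_handle (a point): The upright black pin on the tail of the safety stop, 16 mm in diameter, standing from 107 to 151 mm above the bench; this point is on its axis, 129 mm above the bench, 55 mm from the column axis, opposite the tip. Pinch it from above and carry it round the column, or push it.
- lever_pivot (a point): The valve's vertical axis, at x = -20, y = 160 mm in the lift's frame, at the height of the lever bar (91 to 102 mm above the bench, 13 mm wide). The lever starts 1 to 9 degrees open, not enough to pass. The stack begins to sink at 15 to 50 degrees, depending on the load; each further degree adds about 3 mm/s within half a second, and it stops again when the lever is turned back.
- lever_handle (a point): Upright black pin at the end of the yellow valve lever, 16 mm in diameter, 102 to 145 mm above the bench; this point is on its axis, 125 mm above the bench, 65 mm from the valve's axis. Shut, the lever points along +y of the lift; anticlockwise from above opens (handle towards the robot, -x), at most to 97 degrees. It stays where left; 2 to 10 N at the handle turn it, more to close than to open.
- stop_pin (a point): The upright brass pin, 10 mm in diameter, 80 to 103 mm above the bench, 40 mm along the shut lever on its +x side; the bar meets it when the valve is fully shut (pin axis 11.5 mm from the lever's centre line). This point is on the pin's axis near its top. More than 30 N on it is too much (a steady 25 N at the handle, or less if the lever arrives fast): close slowly, feel for the rise in force and stop.
- union_nut: Bystander: brass ring nut, 30 mm across, 16 mm high, on the board in front of the stack. Origin at its underside. Leave alone.
- sensor_block: Bystander: blue block 22 by 32 by 20 mm on the board behind the stack. Origin at its underside. Leave alone.
- water_bottle: Bystander: white bottle, 60 mm across, 130 mm high. Origin at its underside. Leave alone.
- funnel: Bystander: blue funnel standing upright, 90 mm across, 75 mm high. Origin at its underside. Leave alone.
- spanner: Bystander: steel spanner lying flat. Origin at its underside. Leave alone.
- beaker: Bystander: clear beaker, 72 mm across, 85 mm high. Origin at its underside. Leave alone.
- screwdriver: Bystander: screwdriver lying flat in front of the lift. Origin at its underside. Leave alone.
- valve_lever: The yellow valve lever itself with its handle pin. Origin on the valve's axis at the underside of the bar, 91 mm above the bench; its y axis points along the lever to the handle.
- closed_stop: The brass pin itself. Origin at its foot, 80 mm above the bench.

How it is judged:
By the outcome, as a careful person would: the job done as asked, in the order asked, and still so for the second after the job is handed in, with the robot touching nothing.
It also fails if it takes over 72 s, if anything falls off the work surface, if the arm or the gripper's body presses on something with over 40 N, if the wrist force passes 120 N, or if a joint passes its speed limit or range.

## Robot

A 6-joint arm with a two-finger parallel gripper is mounted at the origin on the work surface. World frame = base frame: x ahead of the robot, y to its left, z up, the work surface at z = 0. Lengths are in m, angles in degrees, forces in N, time in s.
With the tool pointing down it reaches from about 0.35 to 0.875 m from the base axis. Payload 4.2 kg.
Tool frame: the origin (TCP) lies midway between the tips of the shut fingers; the grasp point (between the pads) lies 19 mm behind it; z points along the fingers, y is the line along which they close (so a half turn about z gives the same grasp; the last joint's range is limited). The gripper opens to 87 mm and grips with 3 to 60 N. Pads are 19 mm wide; open, the fingers measure 117 mm over their backs; the gripper's body (75 mm by 190 mm) begins 51 mm behind the grasp point.
Start: joints at [-49.985, 22.042, 0.453, 0, -68.411, -14.817], TCP at [0.266, -0.565, 0.223] pointing down, gripper open.
Joint ranges: [-179.83, 179.83], [-69.29, 118.12], [-61.27, 80.66], [-181.25, 117.63], [-171.15, -9.14], [-177.46, 177.46]. Speed limits (degrees/s): [159.86, 159.86, 180, 180, 180, 180].

## Interface

Orientations are given as [roll, pitch, yaw] about the fixed x, y, z axes, in that order (R = Rz(yaw) Ry(pitch) Rx(roll)).
In Python, from workcell import env gives the robot as it stands. The module is installed in compiled form; this text tells all that it offers. Calls block until the motion is done:
- env.goto(position, orientation): joint-space move of the TCP to a pose.
- env.move_straight(position, rotation=None, rate=0.15, force_limit=None): straight line of the TCP; rotation=None keeps the orientation; rate is the mean speed in m/s. With force_limit (N) it stops when the force on the tool has changed by that much, and returns True; else False.
- env.set_joints(angles): joint-space move.
- env.gripper_to(opening, grasp_force=None): opening from 0.0 (shut) to 1.0 (fully open); grasp_force is the grip in N (None keeps the last); returns when the fingers have stopped.
- env.dwell(seconds).
- env.inverse_kinematics(position, orientation): joint angles nearest the present ones, or None.
- env.read_state(): the state.
- env.grab_frame(name): name is "scene" or "side" or "wrist"; returns a dict with "image" (400x640x3 uint8, blue, green, red), "fx", "fy", "cx", "cy" (pixels), "D" ([k1, k2, p1, p2, k3] as OpenCV has them; the pictures are not rectified), "position" and "orientation" of the camera in the world. Camera axes: x right, y up, looking along -z (the intrinsics and any distortion apply to the point x, -y, -z); pixel columns grow to the right and rows downward; lengths in m; the calibration is good to about 2 mm. A picture is of the moment at which its call begins. There is no depth.
A pose or a line that the arm cannot do raises env.Unreachable and nothing moves.
- env.close_job(): hands the job in; it is judged then, once.
Trained networks look in a picture, given as the dict that the camera call returned (one of the last four; its "shot" number tells which), for a name from the list of things; names that differ only in an ending like _2 or _b are one class to them, and where a whole thing is asked for, a point or a joint stands for the part that bears it (a point fixed in the world has none). Each returns a list of dicts, best first, with "score" (0 to 1); they miss things now and then, are a little off and sometimes report something else, mostly with a low value. They report only what shows in the picture. A call takes as long as a camera call.
- env.search_frame(picture, thing): "xyz" ([x, y, z] in m, in world coordinates, good to about 4 mm: the middle of the surface that is visible of it).
- env.trace(picture, thing): "mask" (400x640 bool, what is visible of it).
The state is a dict: "clock": time; "joint_positions": joint angles; "qvel": joint speeds; "joint_torque": joint torques, N m; "position": TCP position; "tool_rot": TCP orientation; "force": force on the tool from outside, world axes, zero at the start; "wrist_torque": the same for the moment, N m; "opening": opening from 0.0 (shut) to 1.0 (fully open); "finger_force": force on a finger pad.
Only numpy, scipy, OpenCV 4.12 (cv2) and the standard library are available. Lean on these libraries where they do the work, as an engineer would, in place of code of your own. Each camera call takes 0.05 s, during which the arm holds its last target. There are 200 camera calls.

## Working session

There is one attempt and no reset: what is moved stays moved. The work goes in short steps, each a Python script; the robot and the scene stay as the last script left them, time stands still between calls to the robot, and variables do not carry over. Pictures are saved under pics/ and viewed, at most 10 in all, crops included, and the job is handed in when it is done.

```bash
mkdir -p pics; cat > m.py <<'E'
from workcell import env
import cv2, numpy as np
fs={}
for n in ("scene","side"):
    f=env.grab_frame(n); fs[n]=f; cv2.imwrite(f"pics/{n}0.png",f["image"])
    print(n,f["position"],f["orientation"],f["fx"],f["D"])
    for t in "lift stack_bottom stack stop_tip stop_pivot stop_handle lever_pivot lever_handle stop_pin water_bottle funnel beaker".split():
        r=env.search_frame(f,t)
        print(t,[(np.round(x["xyz"],3).tolist(),round(x["score"],2)) for x in r[:2]])
s=env.read_state();print(s["clock"],s["position"],s["tool_rot"],s["force"])
E
python3 m.py
```

```text
scene [ 1.01281752 -0.43917868  0.9322565 ] [38.25867154 -0.64557831 49.08416363] 405.2557288170482 [0.02234572 0.         0.         0.         0.        ]
lift [([0.595, 0.036, 0.017], 0.93)]
stack_bottom [([0.587, 0.07, 0.183], 0.66), ([0.652, 0.093, 0.037], 0.26)]
stack [([0.587, 0.069, 0.185], 0.83)]
stop_tip [([0.555, -0.075, 0.11], 0.62)]
stop_pivot [([0.552, -0.072, 0.11], 0.86)]
stop_handle [([0.559, -0.077, 0.108], 0.61)]
lever_pivot [([0.58, 0.276, 0.104], 0.53), ([0.652, 0.097, 0.033], 0.42)]
lever_handle [([0.579, 0.287, 0.1], 0.55)]
stop_pin []
water_bottle []
funnel [([0.489, 0.403, 0.056], 0.9)]
beaker [([0.594, -0.452, 0.055], 0.72)]
side [0.20404075 0.69085885 0.9307856 ] [  43.04701559    0.39534461 -156.33742695] 396.71047614672773 [-0.07946882  0.          0.          0.          0.        ]
lift [([0.548, 0.132, 0.015], 0.65)]
stack_bottom [([0.561, 0.098, 0.184], 0.58)]
stack [([0.561, 0.1, 0.185], 0.93)]
stop_tip [([0.543, -0.111, 0.113], 0.54)]
stop_pivot [([0.546, -0.109, 0.105], 0.51)]
stop_handle [([0.549, -0.109, 0.108], 0.7), ([0.56, 0.102, 0.183], 0.62)]
lever_pivot [([0.57, 0.275, 0.103], 0.68)]
lever_handle [([0.572, 0.275, 0.104], 0.86)]
stop_pin [([0.498, 0.138, 0.03], 0.34)]
water_bottle [([0.644, 0.425, 0.088], 0.61)]
funnel [([0.502, 0.385, 0.059], 0.66)]
beaker [([0.604, -0.431, 0.06], 0.8)]
1.3 [ 0.26611548 -0.56548867  0.2225344 ] [ 1.79996439e+02 -1.14305901e-03 -1.54797907e+02] [-0.08535259 -0.30751325 -0.41265855]
```

View pics/scene0.png

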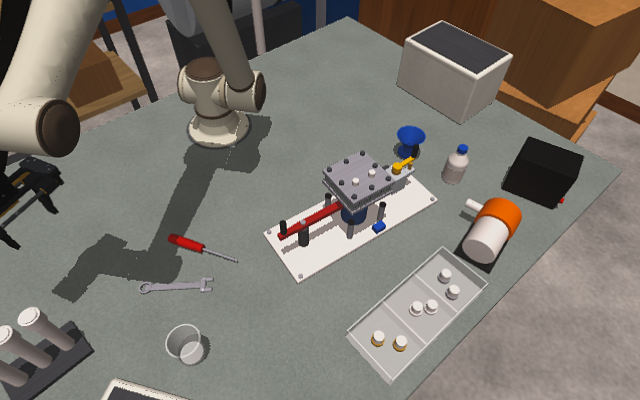

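View pics/side0.png

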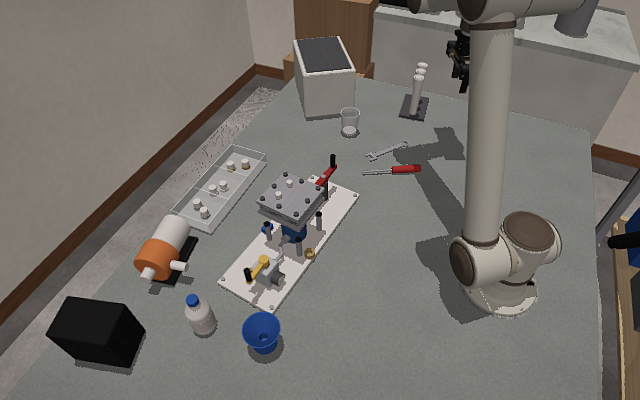

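Scene: board corners at about (264,235), (300,282) and (437,200), stop handle top (282,221). Side: corners (220,283), (270,309) and (359,193), lever handle top about (248,270), stop handle (333,156). I'll fit the lift pose from these.

```bash
cat > h.py <<'E'
from workcell import env
import cv2, numpy as np
from scipy.spatial.transform import Rotation as R
from scipy.optimize import least_squares
def proj(f,P):
    P=np.atleast_2d(P).astype(float)
    Rc=R.from_euler('xyz',f["orientation"],degrees=True).as_matrix()
    p=(P-f["position"])@Rc*[1,-1,-1]
    K=np.array([[f["fx"],0,f["cx"]],[0,f["fy"],f["cy"]],[0,0,1]])
    return cv2.projectPoints(p,np.zeros(3),np.zeros(3),K,np.array(f["D"]))[0].reshape(-1,2)
def L2W(q,P):
    P=np.atleast_2d(P); c,s=np.cos(q[2]),np.sin(q[2])
    return np.c_[q[0]+c*P[:,0]-s*P[:,1],q[1]+s*P[:,0]+c*P[:,1],P[:,2]]
E
cat > m2.py <<'E'
from h import *
fs=[env.grab_frame(n) for n in("scene","side")]
x,y,z=.09,.24,.015
pts=[[[-x,-y,z],[x,-y,z],[x,y,z],[0,-.22,.151]],[[x,y,z],[-x,y,z],[-x,-y,z],[0,-.22,.151]]]
px=[[[264,235],[300,282],[437,200],[282,220]],[[220,283],[270,309],[359,193],[333,155]]]
r=lambda q:np.concatenate([(proj(f,L2W(q,np.array(P)))-p).ravel() for f,P,p in zip(fs,pts,px)])
s=least_squares(r,[.58,.07,-.1],loss="soft_l1");q=s.x
print(q,np.degrees(q[2]),r(q).round(1))
np.save("q.npy",q)
# lever angle + stack height overlays
out=[]
for f,(u0,v0,w,h) in zip(fs,[(255,140,200,150),(210,145,160,175)]):
    im=cv2.resize(f["image"][v0:v0+h,u0:u0+w],None,fx=2 if 0 else 3,fy=3,interpolation=cv2.INTER_CUBIC)
    def d(P,c):
        for u in (proj(f,L2W(q,P))-[u0,v0]+.5)*3: cv2.circle(im,tuple(int(k) for k in u),3,c,-1)
    d(np.array([[a,b,.015] for a in(-x,x) for b in(-y,y)]),(255,0,255))
    d(np.array([[0,-.165,.107],[0,-.22,.151],[0,-.22,.107]]),(0,255,0))
    a=np.radians(5);d(np.array([[-.02,.16,.102],[-.02-.065*np.sin(a),.16+.065*np.cos(a),.145]]),(0,255,0))
    d(np.array([[i,j,.085+.045+.05] for i in(-.065,.065) for j in(-.065,.065)]),(255,255,0))
    cv2.imwrite(f"pics/o{u0}.png",im)
E
python3 m2.py
```

```text
[ 0.57235956  0.08017645 -0.11934072] -6.837719393558053 [-1.9 -2.5 -2.5  0.8  0.8 -0.9  0.5  2.8 -3.8 -0.9  1.4  5.2  0.3  0.3
 -1.1  0.2]
```

View pics/o255.png

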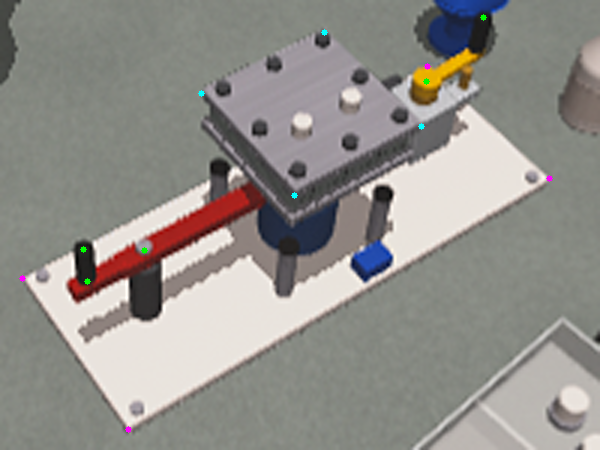

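View pics/o210.png

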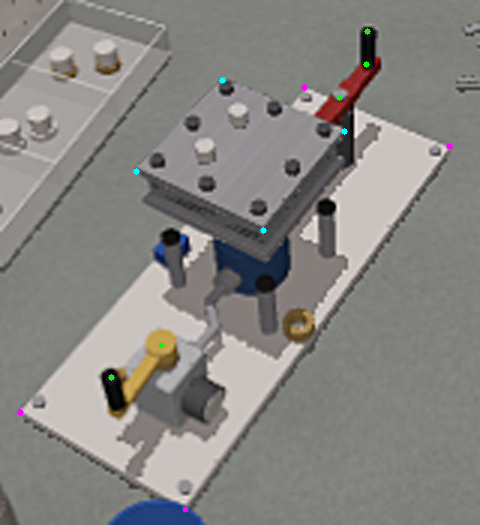

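The overlay matches both pictures: the board corners, both pins and the hub all line up. The stack is about 45 mm up and the lever about 5° open. Swinging the safety stop first.

```bash
cat >> h.py <<'E'
q=np.load("q.npy") if __import__("os").path.exists("q.npy") else None
def pose(piv,rad,a0,a,z):
    """TCP over a pin at lift-frame angle a0+a (deg, ccw from +x of lift); fingers close along the tangent"""
    t=np.radians(a0+a)
    return L2W(q,np.array([[piv[0]+rad*np.cos(t),piv[1]+rad*np.sin(t),z]]))[0], np.degrees(q[2])+a0+a
def yawfix(y,ref): return ref+(y-ref+90)%180-90
STOP=((0,-.165),.055,270); LEV=((-.02,.16),.065,90)
def st(*k):
    s=env.read_state(); return [np.round(s[i],3).tolist() for i in k]
E
cat > s1.py <<'E'
from h import *
for ref in (0,180):
  for a in(0,-80):
    p,w=pose(*STOP,a,.115); y=yawfix(w+180,ref-97 if a==0 else ref-177); print(y,env.inverse_kinematics(p,[180,0,y]))
  for a in(5,60):
    p,w=pose(*LEV,a,.109); y=yawfix(w+180,ref-97 if a==5 else ref-42); print('L',y,env.inverse_kinematics(p,[180,0,y]))
p,w=pose(*STOP,0,.115); print(p,w, pose(*LEV,5,.109)[0])
E
python3 s1.py
```

```text
-96.83771939355802 [  2.27178408  21.90057925 -16.71996039   0.         -51.37946036
  -9.10950347]
-176.83771939355802 [ 8.55841625e+00  1.68465426e+01 -2.47082243e+01 -2.54444375e-14
 -4.84452331e+01 -9.53961356e+01]
L -91.83771939355802 [ 42.33170441  29.7668611   -4.17309849   0.         -56.06004041
 -44.1694238 ]
L -36.83771939355802 [ 44.06054931  24.60558273 -13.23196657   0.         -52.1624507
   9.10173129]
83.16228060644193 [  2.27178408  21.90057925 -16.71996039   0.         -51.37946036
 170.89049653]
3.162280606441925 [ 8.55841625e+00  1.68465426e+01 -2.47082243e+01  2.54444375e-14
 -4.84452331e+01  8.46038644e+01]
L 88.16228060644198 [ 42.33170441  29.7668611   -4.17309849   0.         -56.06004041
 135.8305762 ]
L 143.16228060644198 [  44.06054931   24.60558273  -13.23196657    0.          -52.1624507
 -170.89826871]
[ 0.54616688 -0.13825876  0.115     ] 263.1622806064419 [0.57363551 0.30638615 0.109     ]
```

```bash
cat > s2.py <<'E'
from h import *
p,w=pose(*STOP,0,.25); env.goto(p,[180,0,w-360])
env.gripper_to(.6,grasp_force=12)
f=env.grab_frame("wrist"); im=f["image"].copy()
for P in ([0,-.165,.107],[0,-.22,.151]):
    u=proj(f,L2W(q,np.array(P)))[0]; print(P,u); cv2.circle(im,tuple(int(k) for k in u),4,(0,255,0),-1)
cv2.imwrite("pics/w1.png",im); print(st("clock","position","force"))
E
python3 s2.py
```

```text
[0, -0.165, 0.107] [320.04469866 242.73814523]
[0, -0.22, 0.151] [320.39100862 198.00278064]
[4.175, [0.546, -0.138, 0.25], [0.724, 0.428, 0.27]]
```

View pics/w1.png

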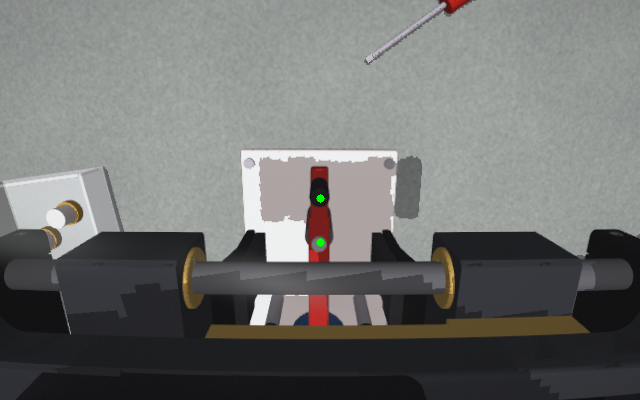

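The wrist view shows the bar laterally centred between the fingers. The handle pin at (319,192) is within a few mm of the prediction at (320,198), and that error is radial, so it's harmless. Pinching and carrying it round.

```bash
cat > s3.py <<'E'
from h import *
p,w=pose(*STOP,0,.117); env.move_straight(p,rate=.12,force_limit=15)
env.gripper_to(.0,grasp_force=12); print(st("opening","finger_force","force","clock"))
for a in range(-8,-81,-8):
    p,w=pose(*STOP,a,.117)
    hit=env.move_straight(p,[180,0,w-360],rate=.05,force_limit=25)
    print(a,hit,st("force","clock"))
    if hit: break
E
python3 s3.py
```

```text
[0.179, 11.998, [-2.124, 0.649, 2.012], 6.142]
-8 False [[-1.208, 1.096, -0.103], 6.442]
-16 False [[0.482, -0.213, -0.841], 6.742]
-24 False [[0.737, -0.391, -0.283], 7.042]
-32 False [[0.179, -0.006, -0.939], 7.342]
-40 False [[0.484, -0.308, -0.881], 7.642]
-48 False [[0.544, -0.169, -0.963], 7.942]
-56 False [[0.419, -0.122, -1.548], 8.242]
-64 False [[1.395, -0.083, -0.816], 8.542]
-72 False [[1.736, 0.084, -1.683], 8.842]
-80 False [[2.052, -0.834, -3.24], 9.142]
```

```bash
cat > s4.py <<'E'
from h import *
env.gripper_to(.5); p=np.array(env.read_state()["position"])
env.move_straight(p+[0,0,.18],rate=.3)
p,w=pose(*LEV,6,.30); env.goto(p,[180,0,w-180])
env.move_straight([*p[:2],.22],rate=.2)
f=env.grab_frame("wrist"); im=f["image"].copy()
for a in (1,9):
  t=np.radians(a); 
  for P in ([-.02,.16,.102],[-.02-.065*np.sin(t),.16+.065*np.cos(t),.145]):
    u=proj(f,L2W(q,np.array(P)))[0]; print(a,u); cv2.circle(im,tuple(int(k) for k in u),2,(0,255,0),-1)
g=env.grab_frame("scene"); c=g["image"][140:290,255:455]
c=cv2.resize(c,None,fx=2.6,fy=2.6)
out=np.zeros((600,640,3),np.uint8); out[:210]=im[100:310]; out[210:,:520]=c
cv2.imwrite("pics/w2.png",out); print(st("clock","position","force","opening"))
E
python3 s4.py
```

```text
1 [321.7892165  111.96405178]
1 [314.09463421 207.00181939]
9 [321.7892165  111.96405178]
9 [326.88937299 207.21417507]
[12.808, [0.574, 0.307, 0.222], [-0.115, -0.486, 0.112], 0.498]
```

View pics/w2.png

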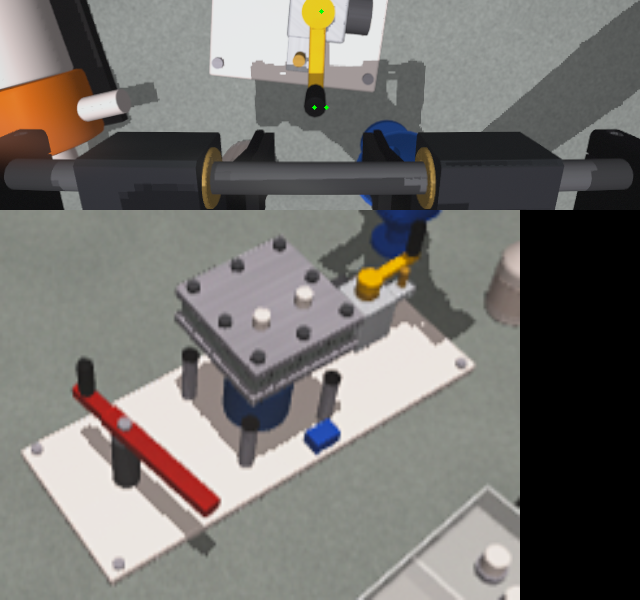

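The stop is swung about 80° clear: its tip in the lower picture is at (205,500), well away from the stack. The lever pin is at about (315,200) in the wrist frame, roughly 2° open. Pinch it and open in small steps while tracking the stack.

```bash
cat > s5.py <<'E'
from h import *
import pickle
f0=env.grab_frame("scene"); U,V,W,H=335,158,50,34
T=cv2.resize(f0["image"][V:V+H,U:U+W],None,fx=4,fy=4,interpolation=cv2.INTER_CUBIC)
pv=lambda h:proj(f0,L2W(q,np.array([[0,0,.135+h]])))[0]
dv=(pv(.045)-pv(0))[1]/45
def drop():
    f=env.grab_frame("scene"); t=env.read_state()["clock"]-.05
    S=cv2.resize(f["image"][V-8:V+H+40,U-12:U+W+12],None,fx=4,fy=4,interpolation=cv2.INTER_CUBIC)
    m=cv2.matchTemplate(S,T,cv2.TM_CCOEFF_NORMED); _,s,_,(x,y)=cv2.minMaxLoc(m)
    c=m[max(y-1,0):y+2,x].astype(float); o=0 if len(c)<3 else (c[0]-c[2])/(2*(c[0]-2*c[1]+c[2]))
    return t,((y+o)/4-8)/-dv,s
Z=.110
def turn(a,rate=.03,fl=25):
    p,w=pose(*LEV,a,Z); return env.move_straight(p,[180,0,w-180],rate=rate,force_limit=fl)
a=3.
p,w=pose(*LEV,a,.22); env.move_straight(p,[180,0,w-180],rate=.1)
p,_=pose(*LEV,a,Z); print(env.move_straight(p,rate=.12,force_limit=12))
env.gripper_to(0,grasp_force=15); print(st("opening","finger_force","force","clock"),drop())
t0,d0,_=drop(); base=d0
while a<62:
    a+=3
    if turn(a): print("hit",a,st("force")); break
    env.dwell(.4); t,d,s=drop(); print(a,round(t,2),round(d-base,2),round(s,3),st("force"))
    if d-d0>.8 : break
    d0=d
sink=a; t0,d0=t,d; still=0; last=t
while t-last<20:
    env.dwell(.15); t,d,s=drop(); v=(d-d0)/(t-t0); t0,d0=t,d
    print(round(t,2),"a",a,"d",round(d-base,1),"v",round(v,1),round(s,3))
    still=still+1 if abs(v)<1.5 and d-base>30 else 0
    if still>=4: break
    if v>24: a-=2; turn(a)
    elif v<9 and d-base<28 and a<sink+6 and t-last>.6: a+=1; turn(a)
    elif d-base<1: continue
pickle.dump(a,open("a.pkl","wb")); print(st("clock","force","opening"))
E
python3 s5.py
```

```text
False
[0.179, 15.0, [0.559, 0.443, 1.584], 14.775] (14.774999999999999, np.float64(0.11433494006141452), 0.9793971180915833)
6.0 15.54 -0.02 0.974 [[-0.861, -0.57, 3.015]]
9.0 16.26 -0.03 0.975 [[1.133, -1.554, 2.607]]
12.0 16.97 0.01 0.976 [[0.088, -2.5, 4.153]]
15.0 17.69 -0.0 0.976 [[1.907, -3.241, 4.894]]
18.0 18.41 -0.02 0.972 [[2.188, -3.398, 4.794]]
21.0 19.12 0.03 0.969 [[1.405, -4.748, 4.986]]
24.0 19.84 0.03 0.967 [[2.872, -4.828, 4.185]]
27.0 20.56 0.0 0.961 [[2.834, -5.307, 4.744]]
30.0 21.27 0.02 0.961 [[1.977, -4.944, 4.568]]
33.0 21.99 -0.01 0.961 [[3.289, -4.673, 4.465]]
36.0 22.71 0.06 0.965 [[3.949, -4.084, 3.627]]
39.0 23.43 0.08 0.972 [[4.936, -4.491, 4.136]]
42.0 24.14 4.05 0.961 [[4.851, -4.582, 3.261]]
24.34 a 42.0 d 5.9 v 9.3 0.958
24.54 a 42.0 d 7.5 v 8.0 0.957
24.74 a 42.0 d 9.2 v 8.5 0.95
24.94 a 42.0 d 11.0 v 8.9 0.947
25.39 a 43.0 d 15.1 v 9.2 0.941
25.59 a 43.0 d 17.0 v 9.3 0.933
25.79 a 43.0 d 18.9 v 9.6 0.938
25.99 a 43.0 d 20.9 v 9.8 0.93
26.19 a 43.0 d 22.7 v 9.2 0.933
26.39 a 43.0 d 24.6 v 9.5 0.922
26.59 a 43.0 d 26.4 v 8.8 0.921
27.04 a 44.0 d 30.8 v 9.9 0.917
27.24 a 44.0 d 33.1 v 11.3 0.91
27.44 a 44.0 d 35.2 v 10.4 0.906
27.64 a 44.0 d 37.5 v 11.7 0.897
27.84 a 44.0 d 39.5 v 10.0 0.892
28.04 a 44.0 d 41.8 v 11.5 0.886
28.24 a 44.0 d 43.8 v 9.8 0.879
28.44 a 44.0 d 45.9 v 10.6 0.872
28.64 a 44.0 d 47.7 v 9.2 0.859
28.84 a 44.0 d 48.8 v 5.6 0.848
29.04 a 44.0 d 48.8 v -0.0 0.849
29.24 a 44.0 d 48.8 v 0.0 0.849
29.44 a 44.0 d 48.8 v 0.0 0.848
29.64 a 44.0 d 48.8 v -0.1 0.848
[29.692, [5.917, -4.188, 2.721], 0.176]
```

It settled 48.8 mm down at about 10 mm/s, within the 35–55 mm range. Now closing: quickly to about 9°, then in fine steps watching the tangential force.

```bash
cat > s6.py <<'E'
from h import *
import pickle
a=pickle.load(open("a.pkl","rb"))
def turn(a,rate,fl):
    p,w=pose(*LEV,a,.110); return env.move_straight(p,[180,0,w-180],rate=rate,force_limit=fl)
def ft(a):
    t=q[2]+np.radians(a); F=np.mean([env.read_state()["force"] for _ in range(3)],0)
    return F[:2]@[np.cos(t),np.sin(t)], F[:2]@[-np.sin(t),np.cos(t)]   # closing direction (+x), radial
while a>9:
    a=max(a-6,9); h=turn(a,.03,25); print(a,h,np.round(ft(a),1),st("clock"))
    if h: raise SystemExit
env.dwell(.2); ref=[]
while a>-4:
    a-=.3; h=turn(a,.008,9); env.dwell(.05); f=ft(a)[0]; ref.append(f)
    m=np.median(ref[:10]); print(round(a,1),h,round(f,1),st("force","clock"))
    if h or f<m-7: break
pickle.dump(a,open("a.pkl","wb"))
E
python3 s6.py
```

```text
38.0 False [-2.8 -5.3] [30.067]
32.0 False [-3.7 -4.6] [30.442]
26.0 False [-3.6 -5.2] [30.817]
20.0 False [-4.1 -4.4] [31.192]
14.0 False [-4.3 -4.4] [31.567]
9 False [-4.6 -3.7] [31.908]
8.7 False -5.1 [[-4.995, -3.651, 8.515], 32.408]
8.4 False -7.0 [[-6.898, -3.483, 9.268], 32.708]
8.1 False -7.0 [[-6.938, -2.849, 9.014], 33.008]
7.8 False -6.7 [[-6.679, -3.071, 8.823], 33.308]
7.5 False -5.9 [[-5.906, -2.614, 9.228], 33.608]
7.2 False -4.5 [[-4.526, -2.366, 8.942], 33.908]
6.9 False -6.2 [[-6.163, -2.219, 9.598], 34.208]
6.6 False -6.9 [[-6.907, -2.254, 9.16], 34.508]
6.3 False -6.6 [[-6.675, -3.049, 9.256], 34.808]
6.0 False -6.4 [[-6.395, -2.753, 9.093], 35.108]
5.7 False -6.0 [[-6.097, -2.826, 9.114], 35.408]
5.4 False -5.7 [[-5.778, -2.546, 8.64], 35.708]
5.1 False -7.2 [[-7.24, -2.372, 9.361], 36.008]
4.8 False -6.5 [[-6.606, -2.513, 8.942], 36.308]
4.5 False -6.4 [[-6.487, -2.235, 7.853], 36.608]
4.2 False -5.2 [[-5.317, -3.05, 9.108], 36.908]
3.9 False -5.7 [[-5.811, -2.006, 8.069], 37.208]
3.6 False -6.1 [[-6.252, -2.672, 8.443], 37.508]
3.3 False -5.9 [[-6.038, -2.302, 
[... 550 characters left out ...]
8]
-0.3 False -5.7 [[-5.959, -1.993, 8.277], 41.408]
-0.6 False -6.3 [[-6.537, -1.71, 8.973], 41.708]
-0.9 False -6.5 [[-6.932, -2.971, 9.305], 42.008]
-1.2 False -5.8 [[-6.015, -1.335, 9.677], 42.308]
-1.5 False -6.3 [[-6.62, -2.042, 8.796], 42.608]
-1.8 False -6.6 [[-6.837, -1.377, 9.415], 42.908]
-2.1 False -6.0 [[-6.383, -1.994, 9.186], 43.208]
-2.4 False -6.2 [[-6.425, -0.735, 8.709], 43.508]
-2.7 False -5.8 [[-6.296, -2.705, 8.646], 43.808]
-3.0 False -6.3 [[-6.799, -2.234, 10.091], 44.108]
-3.3 False -7.3 [[-7.644, -1.376, 7.664], 44.408]
-3.6 False -6.6 [[-7.012, -1.599, 8.941], 44.708]
-3.9 False -6.4 [[-6.912, -1.928, 8.67], 45.008]
-4.2 False -7.1 [[-7.546, -1.726, 8.174], 45.308]
```

```bash
sed -i 's/while a>-4:/while a>-8.5:/; s/^while a>9:/while a>99:/' s6.py; python3 s6.py
python3 - <<'E'
from h import *
f=env.grab_frame("side"); c=f["image"][225:325,200:330]
cv2.imwrite("pics/c1.png",cv2.resize(c,None,fx=6,fy=6,interpolation=cv2.INTER_CUBIC)[:600]); print(st("opening","finger_force","position","force"))
E
```

```text
-4.5 False -7.6 [[-7.925, -0.655, 8.638], 45.808]
-4.8 False -7.8 [[-8.256, -1.497, 10.889], 46.108]
-5.1 False -8.2 [[-8.54, -0.751, 10.56], 46.408]
-5.4 False -9.6 [[-9.891, -0.096, 10.464], 46.708]
-5.7 False -10.7 [[-10.852, 0.48, 11.543], 47.008]
-6.0 False -11.5 [[-11.763, 0.305, 11.111], 47.308]
-6.3 False -11.6 [[-12.009, -0.391, 11.91], 47.608]
-6.6 False -11.7 [[-11.959, 0.338, 11.32], 47.908]
-6.9 False -13.4 [[-13.699, 0.513, 12.606], 48.208]
-7.2 False -14.1 [[-14.588, -0.161, 12.501], 48.508]
-7.5 False -15.3 [[-15.602, 0.872, 12.814], 48.808]
-7.8 False -16.0 [[-16.322, 0.854, 13.923], 49.108]
-8.1 False -17.5 [[-17.59, 2.041, 13.848], 49.408]
-8.4 False -18.3 [[-18.323, 2.234, 13.828], 49.708]
[0.182, 14.95, [0.581, 0.305, 0.11], [-18.715, 1.734, 13.352]]
```

View pics/c1.png

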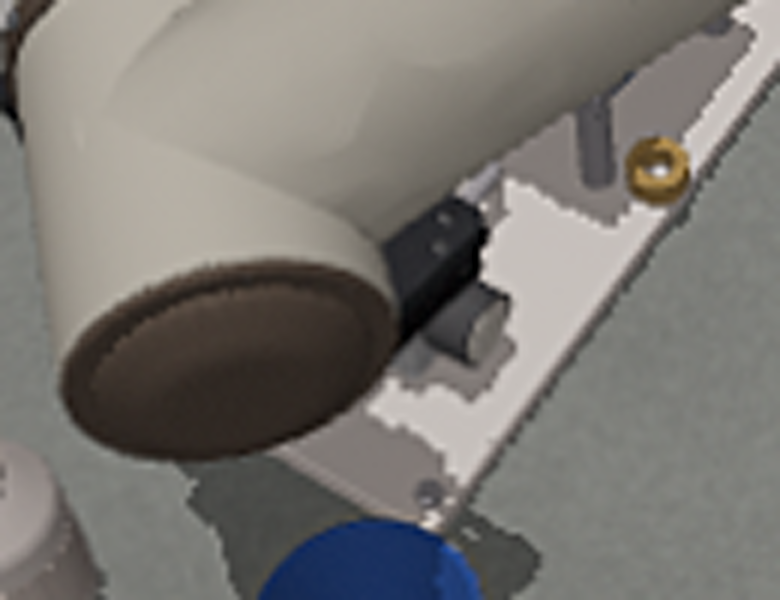

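Contact began at about -4.2° in my model, and the force rose from a 6.5 N baseline to 18 N at the handle. That puts about 19 N on the pin, so it's shut. Relax the strain, release and back off to check.

```bash
cat > s7.py <<'E'
from h import *
p,w=pose(*LEV,-6.2,.110); env.move_straight(p,[180,0,w-180],rate=.01); print(st("force"))
env.gripper_to(.5); print(st("force","clock"))
s=env.read_state()["position"]; env.move_straight(np.array(s)+[0,0,.11],rate=.15)
f=env.grab_frame("wrist"); im=f["image"][60:330]
p,w=pose(*LEV,-6.2,.35); env.move_straight([p[0]-.12,p[1]-.02,.38],rate=.25)
g=env.grab_frame("scene"); c=cv2.resize(g["image"][150:280,255:455],None,fx=2.5,fy=2.5)
out=np.zeros((595,640,3),np.uint8); out[:270]=im; out[270:,:500]=c
cv2.imwrite("pics/w3.png",out); print(st("clock","force"))
E
python3 s7.py
```

```text
[[-12.383, -1.133, 10.747]]
[[-0.131, -0.822, 1.122], 50.942]
[52.883, [0.108, -0.022, -0.276]]
```

View pics/w3.png

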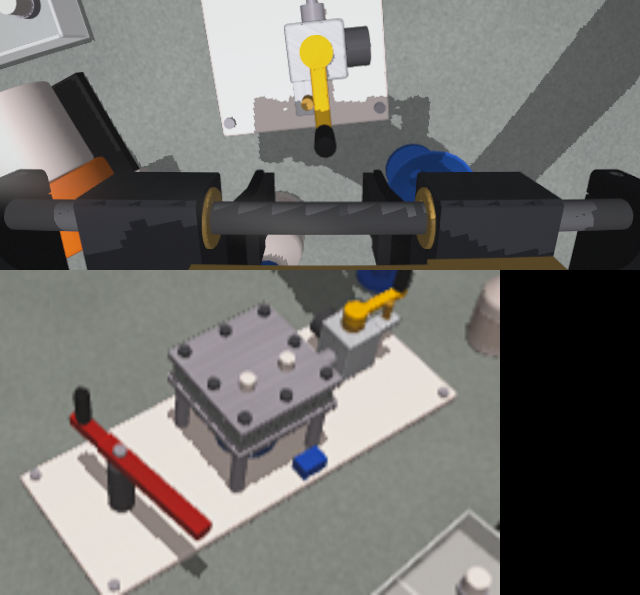

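The stack sits on its rests, the stop is clear, the bar lies against the brass pin at (307,103), parallel to the board, and the gripper is free. Handing in.

```bash
python3 -c "
from workcell import env
print(env.close_job())"
```

```text
the job is handed in; nothing more can be done
None
```

I handed the job in at about 53 s: the safety stop is swung about 80° clear, the stack sank at about 10 mm/s onto its rests, and the valve is shut against its brass pin (about 19 N estimated) and let go, with nothing else touched.

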